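Spin down the wing nut on the nut chopper's crank

ROBOT

A 6-joint arm with a two-finger parallel gripper is mounted at the origin on the work surface. World frame = base frame: x ahead of the robot, y to its left, z up, the work surface at z = 0. Lengths are in m, angles in rad, forces in N, time in s.
With the tool pointing down it reaches from about 0.25 to 0.725 m from the base axis. Payload 9.7 kg.
Tool frame: the origin (TCP) lies midway between the tips of the shut fingers; the grasp point (between the pads) lies 19 mm behind it; z points along the fingers, y is the line along which they close (so a half turn about z gives the same grasp; the last joint's range is limited). The gripper opens to 85 mm and grips with 20 to 120 N. Pads are 22 mm wide; open, the fingers measure 114 mm over their backs; the gripper's body (76 mm by 85 mm) begins 54 mm behind the grasp point. The pads swing forward as they close: fully open they stand 13 mm farther back than shut.
Start: joints at [1.211, 0.087, 0.176, 1.66, 0, 1.571], TCP at [0.194, 0.515, 0.231] pointing down, gripper open.
Joint ranges: [-3.13, 3.13], [-0.85, 1.81], [-1.15, 1.24], [-2.2, 2.28], [-1.44, 1.52], [-3.14, 3.14]. Speed limits (rad/s): [2.22, 2.22, 2.57, 3.14, 3.14, 3.14].

INTERFACE

Orientations are given as [roll, pitch, yaw] about the fixed x, y, z axes, in that order (R = Rz(yaw) Ry(pitch) Rx(roll)).
In Python, from workcell import manip gives the robot as it stands.
- The arm moves only by the tool carry_out, never from a script. Its argument "increments" is a list of rows, each a list of 6 numbers: the shift along the tool's x, y, z each as a share of 30 cm, from -1 to 1, then the turn, a rotation vector about the tool's x, y, z each as a share of 30 degrees, from -1 to 1. A call has 1 to 10 rows; each row is the pose to reach, as a shift and turn from the pose commanded when the call began, along the tool's axes at that moment; what a row does not reach only later rows make up. A row lasts 1/12 s, in which the tool goes at most 41.7 mm and 7.16 degrees, less where a joint would pass 70% of its speed; a pose out of reach is approached as far as the arm can. A call with a number of a shift or a turn outside -1 to 1 is refused whole. A call with a gripper value outside its range is refused whole. "jaw" is the opening, from 0 (shut) to 1 (fully open), set as the call begins (left out, the last holds). The fingers move at their own pace and stop on an object; "grip_force" is the grip in N (left out, the last holds). Time passes only in rows, so rows that repeat a pose let the fingers close. It gives the time, the measured TCP pose, the force, the opening and the grip force at its end, in the units of the state.
- manip.observe(): the state, without advancing time (a new reading comes with each control period).
- manip.capture(name): name is "scene" or "top" or "wrist"; returns a dict with "pixels" (420x560x3 uint8, blue, green, red), "fx", "fy", "cx", "cy" (pixels), "k1" (the pictures are not rectified: a ray, as slopes to the right and down, at radius r is drawn at 1 + k1 r^2 times it, then the intrinsics apply), "camera_from_world" (4x4, takes a point from world to camera coordinates); the wrist camera has in their place "T_tool_cam" (4x4, takes a point from camera to tool coordinates, whose origin is the TCP and whose axes are the flange's). Camera axes: x right, y down, z forward; pixel columns grow to the right and rows downward; lengths in m; the calibration is good to about 2 mm. A picture is of the moment at which its call begins: read the wrist's pose just before it. There is no depth.
- manip.finish_job(): hands the job in; it is judged then, once.
Trained networks look in a picture, given as the dict that the camera call returned (one of the last four; its "shot" number tells which), for a name from the list of things; names that differ only in an ending like _2 or _b are one class to them, and where a whole thing is asked for, a point or a joint stands for the part that bears it (a point fixed in the world has none). Each returns a list of dicts, best first, with "conf" (0 to 1); they miss things now and then, are a little off and sometimes report something else, mostly with a low value. They report only what shows in the picture. A call takes as long as a camera call. They do not tell look-alikes from the thing itself.
- manip.look_for(picture, query): "box" ([left, top, width, height] as shares, 0 to 1, of the picture: columns of its width, rows of its height, round what is visible of it).
- manip.outline_of(picture, query): "region" (420x560 bool, what is visible of it) and "box" ([left, top, width, height] as shares, 0 to 1, of the picture: columns of its width, rows of its height, round what is visible of it).
The state is a dict: "t": time; "joints": joint angles; "qvel": joint speeds; "joint_efforts": joint torques, N m; "eef_pos": TCP position; "orientation": TCP orientation; "force": force on the tool from outside, world axes, zero at the start; "torque": the same for the moment, N m; "width": opening from 0.0 (shut) to 1.0 (fully open); "grip_force": force on a finger pad.
Only numpy, scipy, OpenCV 4.12 (cv2) and the standard library are available. Lean on these libraries where they do the work, as an engineer would, in place of code of your own. Each camera call takes 0.05 s, during which the arm holds its last target. There are 200 camera calls.

TASK

The crank of the nut chopper has just been put back after washing and its brass wing nut is only part way down the stud. With light fingertip strokes against its wings, turn it clockwise (seen from above) until it is fully down and stops on the crank's hub, without pinching or forcing the nut and without dragging the crank round with it. Leave everything else on the counter where it stands and finish with the hand clear.

Things in the scene. Friction and masses are not known exactly. Their poses are not given: they have to be found in the camera images.
- wing_nut (a joint): turn of the wing nut on its stud in rad, counter-clockwise seen from above: 0 = fully down on the crank's hub (a firm stop), larger = looser (starts 0.8 to 1.3 turns up; the thread ends at 9.8). It sinks 2.5 mm a turn. It is loose: it turns with about 0.025 N m (1 N on a wing) and stays where it is left
- nut_base (a point): centre of the underside of the brass wing nut, on its vertical axis, 192 mm above the counter when seated, up to 3.5 mm more when loose. z is up, x points along one wing, the other wing is at -x. Hub 25 mm wide, 14 mm high; a 10 mm stud stands up through it to 20 mm above the underside of the seated nut. Between the wings, above the hub, there is free space for a fingertip
- crank_knob (a point): top of the upright cast-iron knob (27 mm wide, 47 mm tall) at the end of the crank's level arm, 95 mm from the nut's axis, 44 mm above the underside of the seated nut. The arm lies below the nut. The crank turns about the nut's axis but is stiff, about 0.25 N m, and stays where it is; pushing hard past the nut's stop would drag it clockwise
- chopper: hand-crank nut chopper, fixed to the counter by a 156 mm ring foot, origin at the centre of its underside on the vertical axis of crank and nut: squat glass jar of 114 mm diameter, steel screw collar, open flared aluminium hopper of 128 mm diameter up to 163 mm high with a bridge across, and on top the dark crank and the brass wing nut
- mug: blue speckled enamel mug, 84 mm wide, 80 mm high, handle to its +y, origin at the centre of its underside; to be left alone
- ramekin_a: cream ceramic ramekin with hazelnuts, 92 mm wide, 46 mm high, origin under its centre; to be left alone
- ramekin_b: empty cream ceramic ramekin, 92 mm wide, 46 mm high, origin under its centre; to be left alone
- muddler: beechwood muddler lying along its x, 207 mm long, 36 mm thick, origin on the counter under its middle; to be left alone
- scoop: aluminium ice cream scoop lying along its x, 200 mm long, 30 mm high, origin on the counter 115 mm from the handle's end; to be left alone
- cone_stand: cast aluminium cone stand, 90 by 200 mm (long along its y), plate 110 mm high with two cones up to 147 mm, origin under its centre; to be left alone
- wing_ear (a point): centre of one of the nut's two equal upright flat wings, 23 mm from the axis along the nut's x and 21 mm above its underside. Each wing is 5 mm thick and ends in a round ear of 22 mm diameter, so the wings rise to 32 mm above the underside and span 68 mm. Axes as for the nut: x outwards, z up
There are look-alikes about, which are no part of the job. What is shaped like the chopper but orange or pink is not meant.

How it is judged:
At the end, for the whole second after the job is handed in: the wing nut is within 0.25 rad (about 15 degrees) of its stop on the crank's hub and at rest, the crank's knob is within 30 mm of where it stood, and the hand is clear (value of joint wing_nut below 0.25 rad and velocity of joint wing_nut between -0.05 and 0.05 rad/s and distance of crank_knob from where it was at the start of the episode below 0.03 m); the robot touches nothing.
It fails at once if the fingers pinch or force the wing nut (more than 25 N) (contact force between the fingers and wing_nut above 25 N).
It fails at once if the crank is dragged round (its knob moved 30 mm) (distance of crank_knob from where it was at the start of the episode above 0.03 m).
It fails at once if the wing nut is turned off the wrong way to the end of its thread (value of joint wing_nut above 9.6 rad).
It fails at once if something else on the counter is shifted by 30 mm, lifted or carried (distance of any of mug, ramekin_a, ramekin_b, muddler, scoop, cone_stand from where it was at the start of the episode above 0.03 m).
It also fails if it takes over 69 s, if anything falls off the work surface, if the arm or the gripper's body presses on something with over 40 N, if the wrist force passes 120 N, or if a joint passes its speed limit or range.

## Working session

There is one attempt and no reset: what is moved stays moved. The work goes in short steps, Python scripts to look and compute and a tool call to move; the robot and the scene stay as the last step left them, time stands still between calls to the robot, and variables do not carry over. Pictures are saved under pics/ and viewed, at most 10 in all, crops included, and the job is handed in when it is done.

Besides the shell and the picture viewer there is one more tool, called after "Request:" as a command line: name --pt "numbers of a row" for each row, then --argument value for the rest. carry_out: Moves the arm, as the interface text tells. Its arguments: {"type":"object","properties":{"increments":{"type":"array"},"jaw":{"type":"number"},"grip_force":{"type":"number"}},"required":["increments"]}

```bash
mkdir -p pics
cat > h.py <<'E'
import numpy as np, cv2
from workcell import manip
from scipy.spatial.transform import Rotation as R
def ray(p,u,v,eef=None):
    k=np.array([[p['fx'],0,p['cx']],[0,p['fy'],p['cy']],[0,0,1.]])
    q=cv2.undistortPoints(np.array([[[u,v]]],float),k,np.array([p['k1'],0,0,0.]))[0,0]
    d=np.array([q[0],q[1],1.])
    if 'camera_from_world' in p: T=np.linalg.inv(p['camera_from_world'])
    else: T=eef@p['T_tool_cam']
    return T[:3,3],T[:3,:3]@d
def eefT():
    s=manip.observe();T=np.eye(4);T[:3,3]=s['eef_pos'];T[:3,:3]=R.from_euler('xyz',s['orientation']).as_matrix();return T
def at_z(p,u,v,z,eef=None):
    o,d=ray(p,u,v,eef);return o+d*(z-o[2])/d[2]
def proj(p,X,eef=None):
    T=p['camera_from_world'] if 'camera_from_world' in p else np.linalg.inv(eef@p['T_tool_cam'])
    x=T[:3,:3]@np.array(X)+T[:3,3];a=x[:2]/x[2];a=a*(1+p['k1']*(a@a))
    return a*[p['fx'],p['fy']]+[p['cx'],p['cy']]
E
python3 - <<'E'
from h import *
a=manip.capture('scene');b=manip.capture('top')
cv2.imwrite('pics/s.png',a['pixels']);cv2.imwrite('pics/t.png',b['pixels'])
for n,p in(('scene',a),('top',b)):
  print(n,np.linalg.inv(p['camera_from_world'])[:3,3].round(3))
  for q in('wing_nut','crank_knob','chopper','mug'):
    for r in manip.look_for(p,q)[:4]:
      x,y,w,h=r['box'];u,v=(x+w/2)*560,(y+h/2)*420
      print(q,round(r['conf'],2),int(u),int(v),int(w*560),int(h*420),at_z(p,u,v,.2).round(3))
E
```

```text
scene [ 1.448 -0.098  0.821]
wing_nut 0.7 188 222 16 16 [ 0.563 -0.165  0.2  ]
wing_nut 0.48 356 191 9 18 [0.468 0.27  0.2  ]
wing_nut 0.38 141 155 9 13 [ 0.208 -0.309  0.2  ]
crank_knob 0.69 204 231 47 37 [ 0.605 -0.128  0.2  ]
crank_knob 0.63 349 204 20 38 [0.528 0.233 0.2  ]
crank_knob 0.58 141 169 17 42 [ 0.294 -0.301  0.2  ]
chopper 0.83 196 259 63 92 [ 0.7   -0.146  0.2  ]
chopper 0.83 149 194 52 77 [ 0.432 -0.266  0.2  ]
chopper 0.8 350 227 60 86 [0.625 0.208 0.2  ]
mug 0.6 277 284 45 46 [0.794 0.013 0.2  ]
top [0.275 0.04  1.451]
wing_nut 0.39 197 204 9 16 [0.484 0.266 0.2  ]
crank_knob 0.9 396 279 16 48 [ 0.285 -0.307  0.2  ]
crank_knob 0.82 209 191 26 42 [0.523 0.233 0.2  ]
chopper 0.74 208 204 51 64 [0.485 0.234 0.2  ]
chopper 0.7 383 285 60 62 [ 0.269 -0.27   0.2  ]
chopper 0.64 339 182 49 65 [ 0.562 -0.143  0.2  ]
mug 0.66 283 170 29 25 [0.592 0.022 0.2  ]
```

View pics/s.png

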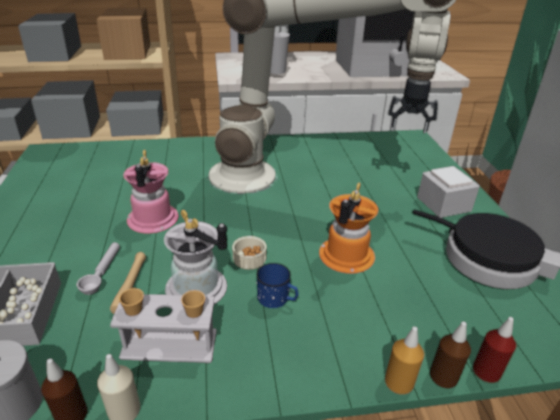

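View pics/t.png

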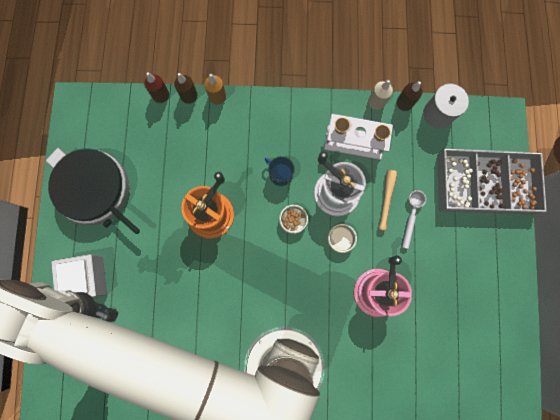

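The real chopper is the silver and glass one. In the top view its nut is near (347,180) and its knob near (323,157); in the scene view the nut is at (188,222) and the knob at (222,235). The orange and pink choppers are look-alikes.

Run:
```python
from h import *
a=manip.capture('scene');b=manip.capture('top')
def tri(pa,pb):
  A=[];B=[]
  for p,(u,v) in((a,pa),(b,pb)):
    o,d=ray(p,u,v);d/=np.linalg.norm(d);M=np.eye(3)-np.outer(d,d);A.append(M);B.append(M@o)
  return np.linalg.lstsq(np.vstack(A),np.hstack(B),rcond=None)[0].round(3)
print('nut',tri((188,222),(347,180)),'knob',tri((222,227),(323,157)))
print(at_z(b,347,180,.21),at_z(b,323,157,.236))
T=eefT();print(T.round(3));print(manip.capture('wrist')['T_tool_cam'].round(3))
c=np.vstack([cv2.resize(b['pixels'][140:220,300:400],(700,560),interpolation=cv2.INTER_CUBIC)]);cv2.imwrite('pics/c.png',c)
```

```text
nut [ 0.57  -0.165  0.205] knob [ 0.63  -0.09   0.228]
[ 0.56840311 -0.16344529  0.21      ] [ 0.62752284 -0.09003509  0.236     ]
[[-0.936  0.352  0.     0.194]
 [ 0.352  0.936  0.     0.515]
 [-0.     0.    -1.     0.231]
 [ 0.     0.     0.     1.   ]]
[[ 0.001 -0.959 -0.284  0.073]
 [ 1.     0.001  0.001  0.001]
 [-0.    -0.284  0.959 -0.143]
 [ 0.     0.     0.     1.   ]]
```

View pics/c.png

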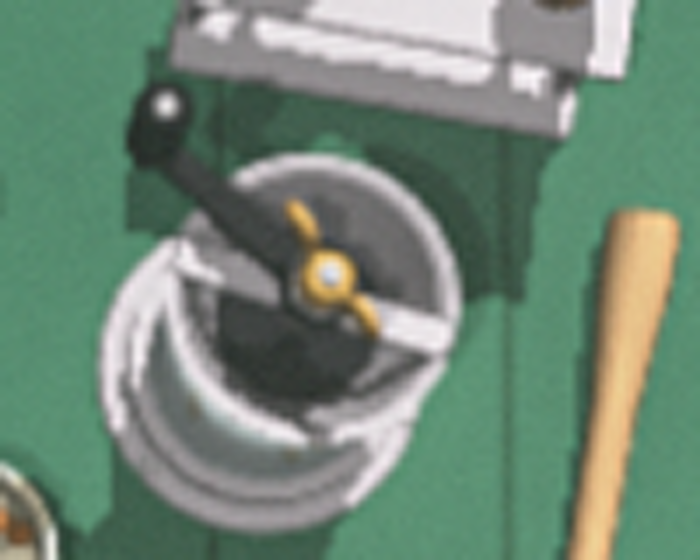

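The wings lie at about 34° in world (crop (300,215) to (372,322)) and the knob is at about 51°. I'll raise the hand and carry it over above the nut.

Request:
carry_out --pt "0 0 -0.14 0 0 0" --pt "0 0 -0.28 0 0 0" --pt "0 0 -0.42 0 0 0" --pt "0 0 -0.57 0 0 0" --pt "0 0 -0.57 0 0 0" --jaw 0.45

```text
t: 1.07
eef_pos: [0.1936, 0.5147, 0.4095]
orientation: [3.132, -0.0, 2.782]
force: [-0.1, -1.0, 0.8]
width: 0.453
grip_force: 0.0
```

Request:
carry_out --pt "-0.1 -0.08 0 0 0 0" --pt "-0.2 -0.17 0 0 0 0" --pt "-0.3 -0.25 0 0 0 0" --pt "-0.4 -0.34 0 0 0 0" --pt "-0.5 -0.42 0 0 0 0" --pt "-0.6 -0.51 0 0 0 0" --pt "-0.7 -0.6 0 0 0 0" --pt "-0.8 -0.68 0 0 0 0" --pt "-0.9 -0.77 0 0 0 0" --pt "-0.98 -0.84 0 0 0 0"

```text
t: 1.9
eef_pos: [0.3806, 0.173, 0.4026]
orientation: [3.141, 0.001, 2.781]
force: [1.0, 0.2, -0.3]
width: 0.451
grip_force: 0.0
```

Request:
carry_out --pt "-0.1 -0.08 0 0 0 0" --pt "-0.2 -0.17 0 0 0 0" --pt "-0.3 -0.25 0 0 0 0" --pt "-0.4 -0.34 0 0 0 0" --pt "-0.5 -0.42 0 0 0 0" --pt "-0.6 -0.51 0 0 0 0" --pt "-0.7 -0.6 0 0 0 0" --pt "-0.8 -0.68 0 0 0 0" --pt "-0.9 -0.77 0 0 0 0" --pt "-0.99 -0.84 0 0 0 0"

```text
t: 2.73
eef_pos: [0.5698, -0.1676, 0.4021]
orientation: [-3.141, 0.0, 2.781]
force: [0.7, 0.4, 0.8]
width: 0.449
grip_force: 0.0
```

Request:
carry_out --pt "0 0 0.12 0 0 0" --pt "0 0 0.23 0 0 0" --pt "0 0 0.23 0 0 0" --pt "0 0 0.23 0 0 0"

```text
t: 3.07
eef_pos: [0.568, -0.1647, 0.3307]
orientation: [-3.141, -0.007, 2.782]
force: [-0.5, -0.2, 1.7]
width: 0.448
grip_force: 0.0
```

Run:
```python
from h import *
T=eefT();p=manip.capture('wrist');s=manip.observe()
print(T.round(3),np.round(s['joints'],3),s['width'],s['t'])
cv2.imwrite('pics/w1.png',p['pixels'])
for q in('wing_nut','crank_knob'):
  for r in manip.look_for(p,q)[:3]:
    x,y,w,h=r['box'];u,v=(x+w/2)*560,(y+h/2)*420
    print(q,round(r['conf'],2),int(u),int(v),int(w*560),int(h*420),at_z(p,u,v,.215,T).round(4))
```

```text
[[-0.936  0.352 -0.007  0.568]
 [ 0.352  0.936  0.002 -0.165]
 [ 0.007 -0.001 -1.     0.331]
 [ 0.     0.     0.     1.   ]] [-0.282  0.269  0.593  1.894 -0.     0.078] 0.44552764007300366 3.1167
wing_nut 0.86 283 205 61 47 [ 0.5713 -0.1625  0.215 ]
crank_knob 0.9 326 218 140 78 [ 0.5968 -0.1296  0.215 ]
crank_knob 0.65 28 11 56 22 [ 0.361  -0.2894  0.215 ]
```

View pics/w1.png

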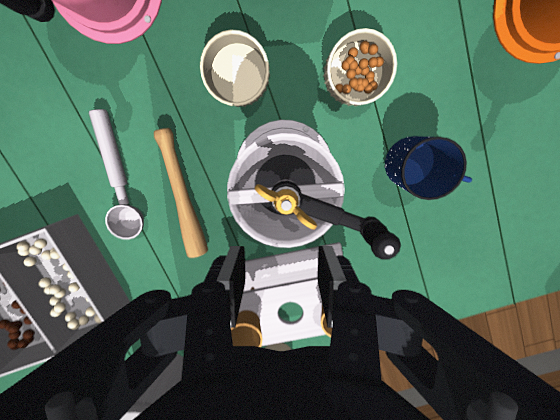

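The wrist view shows the stud top at (286,205), wing tips at (258,188) and (314,224), and the knob top at (389,250).

Run:
```python
from h import *
T=eefT();p=manip.capture('wrist')
n=at_z(p,286,205,.212,T);a=at_z(p,258,188,.217,T);b=at_z(p,314,224,.217,T);k=at_z(p,389,250,.236,T)
d=b-a;kk=k-n
print(n,(a+b)/2,np.linalg.norm(d),np.degrees(np.arctan2(d[1],d[0])),np.linalg.norm(kk),np.degrees(np.arctan2(kk[1],kk[0])))
cv2.imwrite('pics/w1c.png',cv2.resize(p['pixels'][165:265,225:415],None,fx=4,fy=4,interpolation=cv2.INTER_CUBIC))
```

```text
[ 0.57827591 -0.16143662  0.212     ] [ 0.57824195 -0.16099354  0.217     ] 0.0635193706922279 35.6550008489091 0.10291244640993107 48.6259812953525
```

View pics/w1c.png

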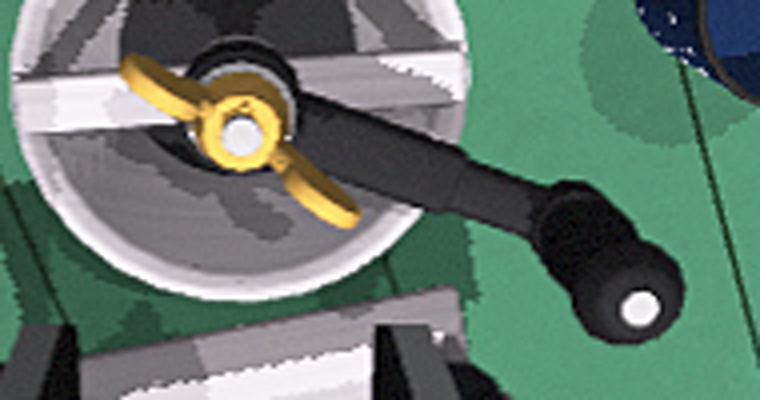

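The arm was still settling in the first shot. In this one the stud is at (285.5,199), the wing tips at (256,181) and (313,219), and the knob at (385,242).

Run:
```python
from h import *
T=eefT();p=manip.capture('wrist')
n=at_z(p,285.5,199,.2125,T);a=at_z(p,256,181,.217,T);b=at_z(p,313.5,219,.217,T);k=at_z(p,385,242,.236,T)
d=b-a;kk=k-n
print(n,(a+b)/2,np.linalg.norm(d),np.degrees(np.arctan2(d[1],d[0])),k,np.linalg.norm(kk),np.degrees(np.arctan2(kk[1],kk[0])))
for q in manip.look_for(p,'wing_nut')[:1]:
  x,y,w,h=q['box'];print(at_z(p,(x+w/2)*560,(y+h/2)*420,.215,T),q['box'][0]*560,q['box'][1]*420)
print(T.round(4))
c=n-T[:3,3];print('tool delta',T[:3,:3].T@c)
```

```text
[ 0.57263013 -0.15979858  0.2125    ] [ 0.57262239 -0.16005418  0.217     ] 0.06521378946754784 35.06805657551031 [ 0.63569674 -0.08772632  0.236     ] 0.09861063662003643 48.812554060225956
[ 0.57046131 -0.1620782   0.215     ] 253.12 177.702
[[-9.362e-01  3.515e-01  8.200e-03  5.700e-01]
 [ 3.515e-01  9.362e-01 -2.400e-03 -1.648e-01]
 [-8.500e-03  7.000e-04 -1.000e+00  3.387e-01]
 [ 0.000e+00  0.000e+00  0.000e+00  1.000e+00]]
tool delta [0.00034561 0.00552901 0.12617327]
```

Request:
carry_out --pt "0 0.009 0 0 0 -0.22" --pt "0 0.009 0 0 0 -0.44" --pt "0 0.009 0 0 0 -0.66" --pt "0 0.009 0 0 0 -0.88" --pt "0 0.009 0 0 0 -0.88"

```text
t: 3.78
eef_pos: [0.5706, -0.1624, 0.3353]
orientation: [-3.14, 0.003, -3.035]
force: [-0.0, 0.6, -0.4]
width: 0.444
grip_force: 0.0
```

Request:
carry_out --pt "0 0 0 0 0 -0.22" --pt "0 0 0 0 0 -0.44" --pt "0 0 0 0 0 -0.66" --pt "0 0 0 0 0 -0.8" --pt "0 0 0.08 0 0 -0.8" --pt "0 0 0.16 0 0 -0.8" --pt "0 0 0.2 0 0 -0.8" --pt "0 0 0.2 0 0 -0.8" --pt "0 0 0.2 0 0 -0.8" --pt "0 0 0.2 0 0 -0.8"

```text
t: 4.62
eef_pos: [0.5707, -0.1625, 0.2752]
orientation: [-3.14, 0.002, -2.623]
force: [-0.1, -0.8, 1.1]
width: 0.456
grip_force: 0.0
```

Run:
```python
from h import *
s=manip.observe();T=eefT();p=manip.capture('wrist')
print(T.round(4),np.round(s['joints'],3),s['t'],s['force'],s['torque'])
cv2.imwrite('pics/w2.png',p['pixels'])
print(proj(p,[.571,-.1625,.2125],T))
```

```text
[[-8.687e-01 -4.954e-01  2.400e-03  5.707e-01]
 [-4.954e-01  8.687e-01 -7.000e-04 -1.625e-01]
 [-1.700e-03 -1.800e-03 -1.000e+00  2.752e-01]
 [ 0.000e+00  0.000e+00  0.000e+00  1.000e+00]] [-0.277  0.215  0.407  1.76  -0.    -0.796] 4.6167 [-0.11009008 -0.82402008  1.11615952] [-0.065335   -0.02011394  0.00120589]
[279.42231898 220.62460453]
```

View pics/w2.png

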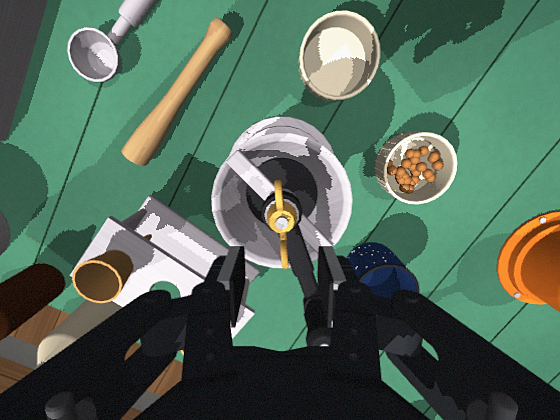

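The nut (281,222) is where I predicted it (279,221), and the wings stand perpendicular to the finger line. Descending.

Request:
carry_out --pt "0 0 0.06 0 0 0" --pt "0 0 0.12 0 0 0" --pt "0 0 0.17 0 0 0" --pt "0 0 0.21 0 0 0" --pt "0 0 0.24 0 0 0" --pt "0 0 0.24 0 0 0" --pt "0 0 0.24 0 0 0"

```text
t: 5.25
eef_pos: [0.5705, -0.1625, 0.202]
orientation: [-3.141, 0.0, -2.622]
force: [-0.3, -0.3, -0.1]
width: 0.445
grip_force: 0.0
```

Request:
carry_out --pt "0 0 0 0 0 0.1" --pt "0 0 0 0 0 0.2" --pt "0 0 0 0 0 0.3" --pt "0 0 0 0 0 0.4" --pt "0 0 0 0 0 0.5" --pt "0 0 0 0 0 0.6" --pt "0 0 0 0 0 0.7" --pt "0 0 0 0 0 0.8" --pt "0 0 0 0 0 0.9" --pt "0 0 0 0 0 1.0"

```text
t: 6.08
eef_pos: [0.5708, -0.1626, 0.203]
orientation: [-3.141, 0.002, 3.135]
force: [-0.7, -0.2, 0.3]
width: 0.457
grip_force: 0.0
```

Request:
carry_out --pt "0 0 0 0 0 0.1" --pt "0 0 0 0 0 0.2" --pt "0 0 0 0 0 0.3" --pt "0 0 0 0 0 0.4" --pt "0 0 0 0 0 0.5" --pt "0 0 0 0 0 0.6" --pt "0 0 0 0 0 0.7" --pt "0 0 0 0 0 0.8" --pt "0 0 0 0 0 0.9" --pt "0 0 0 0 0 1.0"

```text
t: 6.92
eef_pos: [0.5707, -0.1624, 0.2029]
orientation: [3.141, 0.002, 2.612]
force: [-0.0, 1.7, 0.5]
width: 0.455
grip_force: 0.6
```

Request:
carry_out --pt "0 0 0 0 0 0.1" --pt "0 0 0 0 0 0.2" --pt "0 0 0 0 0 0.3" --pt "0 0 0 0 0 0.4" --pt "0 0 0 0 0 0.5" --pt "0 0 0 0 0 0.6" --pt "0 0 0 0 0 0.7" --pt "0 0 0 0 0 0.8" --pt "0 0 0 0 0 0.9" --pt "0 0 0 0 0 1.0"

```text
t: 7.75
eef_pos: [0.5707, -0.1624, 0.2028]
orientation: [3.14, 0.001, 2.088]
force: [-0.6, 0.9, -0.1]
width: 0.452
grip_force: 0.6
```

Run:
```python
from h import *
s=manip.observe();T=eefT();p=manip.capture('wrist')
print(np.degrees(np.arctan2(T[1,1],T[0,1])),T[:3,3].round(4),np.round(s['joints'],3),s['t'],s['force'],s['torque'])
cv2.imwrite('pics/w3.png',p['pixels'])
print(proj(p,[.571,-.1625,.2125],T))
```

```text
29.63061373900986 [ 0.5707 -0.1624  0.2028] [-0.277  0.182  0.226  1.613  0.     0.776] 7.75 [-0.55261549  0.93400836 -0.09043839] [0.29823648 0.06808182 0.04202119]
[280.19852162 271.08508933]
```

View pics/w3.png

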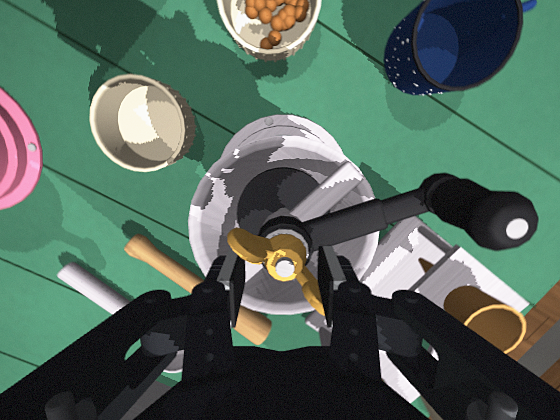

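The fingers are driving the wings: the left wing rests on the left finger and the right wing on the right finger, with the stud at (285,268). The stop is still at least 240° away, so I'll continue.

Request:
carry_out --pt "0 0 0 0 0 0.1" --pt "0 0 0 0 0 0.2" --pt "0 0 0 0 0 0.3" --pt "0 0 0 0 0 0.4" --pt "0 0 0 0 0 0.5" --pt "0 0 0 0 0 0.6" --pt "0 0 0 0 0 0.7" --pt "0 0 0 0 0 0.8" --pt "0 0 0 0 0 0.9" --pt "0 0 0 0 0 1.0"

```text
t: 8.63
eef_pos: [0.5708, -0.1624, 0.2026]
orientation: [3.14, 0.0, 1.566]
force: [0.1, 1.1, 0.4]
width: 0.449
grip_force: 0.6
```

Request:
carry_out --pt "0 0 0 0 0 0.1" --pt "0 0 0 0 0 0.2" --pt "0 0 0 0 0 0.3" --pt "0 0 0 0 0 0.4" --pt "0 0 0 0 0 0.5" --pt "0 0 0 0 0 0.6" --pt "0 0 0 0 0 0.7" --pt "0 0 0 0 0 0.8" --pt "0 0 0 0 0 0.9" --pt "0 0 0 0 0 1.0"

```text
t: 9.47
eef_pos: [0.5709, -0.1624, 0.2026]
orientation: [3.14, -0.001, 1.042]
force: [-1.2, 1.2, -0.4]
width: 0.452
grip_force: 0.5
```

Request:
carry_out --pt "0 0 0 0 0 0.1" --pt "0 0 0 0 0 0.2" --pt "0 0 0 0 0 0.3" --pt "0 0 0 0 0 0.4" --pt "0 0 0 0 0 0.5" --pt "0 0 0 0 0 0.6" --pt "0 0 0 0 0 0.7" --pt "0 0 0 0 0 0.8" --pt "0 0 0 0 0 0.9" --pt "0 0 0 0 0 1.0"

```text
t: 10.3
eef_pos: [0.571, -0.1625, 0.2027]
orientation: [3.14, -0.002, 0.519]
force: [1.9, 1.0, -0.4]
width: 0.451
grip_force: 0.5
```

Request:
carry_out --pt "0 0 0 0 0 0.1" --pt "0 0 0 0 0 0.2" --pt "0 0 0 0 0 0.3" --pt "0 0 0 0 0 0.4" --pt "0 0 0 0 0 0.5" --pt "0 0 0 0 0 0.6" --pt "0 0 0 0 0 0.7" --pt "0 0 0 0 0 0.8" --pt "0 0 0 0 0 0.9" --pt "0 0 0 0 0 1.0"

```text
t: 11.13
eef_pos: [0.571, -0.1626, 0.2027]
orientation: [3.141, -0.002, -0.005]
force: [0.8, -0.1, -0.5]
width: 0.449
grip_force: 0.5
```

```bash
cat > st.py <<'E'
from h import *
s=manip.observe();T=eefT()
print('tool y deg',round(np.degrees(np.arctan2(T[1,1],T[0,1])),1),T[:3,3].round(4),'j6',round(s['joints'][5],3),'eff6',round(s['joint_efforts'][5],3),s['t'],np.round(s['force'],2),np.round(s['torque'],3))
E
python3 st.py
```

```text
tool y deg -90.3 [ 0.571  -0.1626  0.2027] j6 2.869 eff6 -1.014 11.1333 [ 0.84 -0.13 -0.47] [-0.028 -0.265 -0.009]
```

Request:
carry_out --pt "0 0 0 0 0 -0.2" --pt "0 0 -0.05 0 0 -0.2" --pt "0 0 -0.12 0 0 -0.2" --pt "0 0 -0.2 0 0 -0.2" --pt "0 0 -0.2 0 0 -0.4" --pt "0 0 -0.2 0 0 -0.6" --pt "0 0 -0.2 0 0 -0.8" --pt "0 0 -0.2 0 0 -1.0"

```text
t: 11.8
eef_pos: [0.5707, -0.1627, 0.2628]
orientation: [3.14, -0.001, 0.526]
force: [-1.4, 0.1, -0.3]
width: 0.449
grip_force: 0.0
```

Request:
carry_out --pt "0 0 0 0 0 -0.2" --pt "0 0 0 0 0 -0.4" --pt "0 0 0 0 0 -0.6" --pt "0 0 0 0 0 -0.8" --pt "0 0 0 0 0 -1.0"

```text
t: 12.22
eef_pos: [0.5706, -0.1627, 0.2626]
orientation: [3.14, -0.0, 1.05]
force: [-0.7, -0.3, 0.8]
width: 0.447
grip_force: 0.0
```

Request:
carry_out --pt "0 0 0 0 0 -0.2" --pt "0 0 0 0 0 -0.4" --pt "0 0 0 0 0 -0.6" --pt "0 0 0 0 0 -0.8" --pt "0 0 0 0 0 -1.0"

```text
t: 12.63
eef_pos: [0.5706, -0.1626, 0.2626]
orientation: [3.14, 0.001, 1.573]
force: [-0.4, -0.1, -0.0]
width: 0.45
grip_force: 0.0
```

Request:
carry_out --pt "0 0 0 0 0 -0.2" --pt "0 0 0 0 0 -0.4" --pt "0 0 0 0 0 -0.6" --pt "0 0 0 0 0 -0.8" --pt "0 0 0 0 0 -1.0"

```text
t: 13.05
eef_pos: [0.5706, -0.1626, 0.2626]
orientation: [3.14, 0.001, 2.097]
force: [-0.5, -0.0, 0.8]
width: 0.452
grip_force: 0.0
```

Request:
carry_out --pt "0 0 0 0 0 -0.2" --pt "0 0 0 0 0 -0.4" --pt "0 0 0 0 0 -0.6" --pt "0 0 0 0 0 -0.8" --pt "0 0 0 0 0 -1.0"

```text
t: 13.47
eef_pos: [0.5706, -0.1626, 0.2626]
orientation: [3.141, 0.002, 2.621]
force: [0.2, 0.0, 0.3]
width: 0.45
grip_force: 0.0
```

Request:
carry_out --pt "0 0 0 0 0 -0.2" --pt "0 0 0 0 0 -0.4" --pt "0 0 0 0 0 -0.6" --pt "0 0 0 0 0 -0.8" --pt "0 0 0 0 0 -1.0"

```text
t: 13.88
eef_pos: [0.5706, -0.1626, 0.2627]
orientation: [-3.141, 0.002, -3.139]
force: [-0.3, 0.2, 0.1]
width: 0.445
grip_force: 0.0
```

Request:
carry_out --pt "0 0 0 0 0 -0.2" --pt "0 0 0 0 0 -0.4" --pt "0 0 0 0 0 -0.6" --pt "0 0 0 0 0 -0.8" --pt "0 0 0 0 0 -1.0" --pt "0 0 0 0 0 -1.0"

```text
t: 14.38
eef_pos: [0.5706, -0.1626, 0.2625]
orientation: [-3.14, 0.001, -2.616]
force: [0.3, -0.0, 0.5]
width: 0.451
grip_force: 0.0
```

```bash
python3 st.py
python3 - <<'E'
from h import *
T=eefT();p=manip.capture('wrist')
cv2.imwrite('pics/w4.png',p['pixels'])
print(proj(p,[.571,-.1625,.2125],T), proj(p,[.6335,-.0885,.236],T))
E
```

```text
tool y deg 120.1 [ 0.5706 -0.1626  0.2625] j6 -0.803 eff6 -1.905 14.3833 [ 0.27 -0.05  0.52] [ 0.026 -0.021 -0.006]
[279.35077691 226.8284233 ] [325.40975282 359.77128011]
```

View pics/w4.png

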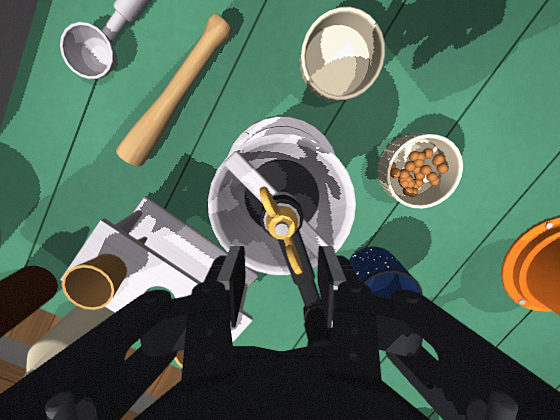

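The wing line runs (265,190) to (296,270), about 70° from the finger line, so the stroke went as planned. Next is the second stroke: 140° is safe, then small checked steps.

Request:
carry_out --pt "0 0 0.06 0 0 0" --pt "0 0 0.12 0 0 0" --pt "0 0 0.17 0 0 0" --pt "0 0 0.2 0 0 0" --pt "0 0 0.2 0 0 0" --pt "0 0 0.2 0 0 0.1" --pt "0 0 0.2 0 0 0.2" --pt "0 0 0.2 0 0 0.3" --pt "0 0 0.2 0 0 0.4" --pt "0 0 0.2 0 0 0.5"

```text
t: 15.27
eef_pos: [0.5707, -0.1626, 0.2028]
orientation: [-3.141, 0.001, -2.888]
force: [-0.6, 0.7, 0.1]
width: 0.451
grip_force: 0.0
```

Request:
carry_out --pt "0 0 0 0 0 0.1" --pt "0 0 0 0 0 0.2" --pt "0 0 0 0 0 0.3" --pt "0 0 0 0 0 0.4" --pt "0 0 0 0 0 0.5" --pt "0 0 0 0 0 0.6" --pt "0 0 0 0 0 0.7" --pt "0 0 0 0 0 0.8" --pt "0 0 0 0 0 0.9" --pt "0 0 0 0 0 1.0"

```text
t: 16.1
eef_pos: [0.5708, -0.1626, 0.2028]
orientation: [3.142, 0.002, 2.872]
force: [-0.0, 0.1, 0.1]
width: 0.45
grip_force: 0.6
```

Request:
carry_out --pt "0 0 0 0 0 0.1" --pt "0 0 0 0 0 0.2" --pt "0 0 0 0 0 0.3" --pt "0 0 0 0 0 0.4" --pt "0 0 0 0 0 0.5" --pt "0 0 0 0 0 0.6" --pt "0 0 0 0 0 0.7" --pt "0 0 0 0 0 0.8" --pt "0 0 0 0 0 0.9" --pt "0 0 0 0 0 1.0"

```text
t: 16.93
eef_pos: [0.5706, -0.1624, 0.2026]
orientation: [3.141, 0.001, 2.348]
force: [-0.6, 1.0, -0.8]
width: 0.443
grip_force: 0.6
```

Request:
carry_out --pt "0 0 0 0 0 0.1" --pt "0 0 0 0 0 0.2" --pt "0 0 0 0 0 0.3" --pt "0 0 0 0 0 0.4" --pt "0 0 0 0 0 0.5" --pt "0 0 0 0 0 0.6" --pt "0 0 0 0 0 0.7" --pt "0 0 0 0 0 0.8" --pt "0 0 0 0 0 0.9" --pt "0 0 0 0 0 1.0"

```text
t: 17.77
eef_pos: [0.5706, -0.1623, 0.2027]
orientation: [3.14, 0.0, 1.825]
force: [-0.9, 1.5, -0.8]
width: 0.452
grip_force: 0.6
```

```bash
python3 st.py
```

```text
tool y deg 14.6 [ 0.5706 -0.1623  0.2027] j6 1.039 eff6 -1.01 17.7667 [-0.88  1.48 -0.81] [ 0.291  0.039 -0.004]
```

Another 30° to about -15° is safe; after that I'll use 9° steps.

Request:
carry_out --pt "0 0 0 0 0 0.1" --pt "0 0 0 0 0 0.2" --pt "0 0 0 0 0 0.3" --pt "0 0 0 0 0 0.4" --pt "0 0 0 0 0 0.5" --pt "0 0 0 0 0 0.6" --pt "0 0 0 0 0 0.7" --pt "0 0 0 0 0 0.8" --pt "0 0 0 0 0 0.9" --pt "0 0 0 0 0 1.0"

```text
t: 18.6
eef_pos: [0.5708, -0.1624, 0.2028]
orientation: [3.14, -0.0, 1.301]
force: [0.5, 0.8, -0.7]
width: 0.444
grip_force: 0.6
```

Request:
carry_out --pt "0 0 0 0 0 0.1" --pt "0 0 0 0 0 0.2" --pt "0 0 0 0 0 0.3" --pt "0 0 0 0 0 0.3"

```text
t: 18.93
eef_pos: [0.5708, -0.1624, 0.2027]
orientation: [3.14, -0.001, 1.145]
force: [0.2, 0.5, 0.5]
width: 0.449
grip_force: 0.2
```

```bash
python3 st.py
```

```text
tool y deg -24.4 [ 0.5708 -0.1624  0.2027] j6 1.72 eff6 0.957 18.9333 [0.22 0.53 0.45] [ 0.113 -0.112  0.004]
```

Request:
carry_out --pt "0 0 0 0 0 0.1" --pt "0 0 0 0 0 0.2"

```text
t: 19.1
eef_pos: [0.5707, -0.1625, 0.2025]
orientation: [3.14, -0.001, 1.042]
force: [0.9, 0.7, -0.7]
width: 0.447
grip_force: 0.5
```

Request:
carry_out --pt "0 0 0 0 0 0.1" --pt "0 0 0 0 0 0.2"

```text
t: 19.27
eef_pos: [0.5707, -0.1625, 0.2024]
orientation: [3.14, -0.001, 0.937]
force: [0.4, 1.2, 0.1]
width: 0.444
grip_force: 0.5
```

Request:
carry_out --pt "0 0 0 0 0 0.1" --pt "0 0 0 0 0 0.2"

```text
t: 19.43
eef_pos: [0.5707, -0.1625, 0.2024]
orientation: [3.14, -0.001, 0.832]
force: [1.1, 1.8, 0.4]
width: 0.453
grip_force: 0.5
```

Request:
carry_out --pt "0 0 0 0 0 0.1" --pt "0 0 0 0 0 0.2"

```text
t: 19.6
eef_pos: [0.5707, -0.1625, 0.2024]
orientation: [3.14, -0.001, 0.728]
force: [0.4, 0.7, 0.4]
width: 0.448
grip_force: 0.5
```

Request:
carry_out --pt "0 0 0 0 0 0.1" --pt "0 0 0 0 0 0.2"

```text
t: 19.77
eef_pos: [0.5707, -0.1625, 0.2024]
orientation: [3.141, -0.001, 0.623]
force: [2.0, 0.4, -0.6]
width: 0.448
grip_force: 0.5
```

Request:
carry_out --pt "0 0 0 0 0 0.1" --pt "0 0 0 0 0 0.2"

```text
t: 19.93
eef_pos: [0.5707, -0.1625, 0.2023]
orientation: [3.141, -0.001, 0.518]
force: [1.3, 0.6, 0.1]
width: 0.443
grip_force: 0.5
```

Request:
carry_out --pt "0 0 0 0 0 0.1" --pt "0 0 0 0 0 0.2"

```text
t: 20.1
eef_pos: [0.5707, -0.1626, 0.2024]
orientation: [3.141, -0.001, 0.414]
force: [2.1, 0.7, 0.1]
width: 0.447
grip_force: 0.5
```

Request:
carry_out --pt "0 0 0 0 0 0.1" --pt "0 0 0 0 0 0.2"

```text
t: 20.27
eef_pos: [0.5708, -0.1626, 0.2024]
orientation: [3.141, -0.001, 0.309]
force: [0.4, 0.2, -0.1]
width: 0.449
grip_force: 0.5
```

Request:
carry_out --pt "0 0 0 0 0 0.1" --pt "0 0 0 0 0 0.2"

```text
t: 20.43
eef_pos: [0.5708, -0.1626, 0.2024]
orientation: [3.141, -0.001, 0.204]
force: [1.4, -0.3, -0.9]
width: 0.451
grip_force: 0.5
```

Request:
carry_out --pt "0 0 0 0 0 0.1" --pt "0 0 0 0 0 0.2"

```text
t: 20.6
eef_pos: [0.5708, -0.1626, 0.2023]
orientation: [3.141, -0.001, 0.099]
force: [0.2, -0.1, -0.5]
width: 0.449
grip_force: 0.5
```

```bash
python3 st.py
```

```text
tool y deg -84.3 [ 0.5708 -0.1626  0.2023] j6 2.765 eff6 -1.014 20.6 [ 0.2  -0.09 -0.45] [-0.003 -0.247  0.013]
```

Request:
carry_out --pt "0 0 0 0 0 0.1" --pt "0 0 0 0 0 0.2"

```text
t: 20.77
eef_pos: [0.5708, -0.1627, 0.2024]
orientation: [3.141, -0.002, -0.005]
force: [1.2, -0.9, 0.4]
width: 0.45
grip_force: 0.5
```

Request:
carry_out --pt "0 0 0 0 0 0.1" --pt "0 0 0 0 0 0.2" --pt "0 0 0 0 0 0.2"

```text
t: 21.02
eef_pos: [0.5709, -0.1627, 0.2023]
orientation: [3.141, -0.002, -0.11]
force: [1.3, -0.7, 1.3]
width: 0.449
grip_force: 3.0
```

```bash
python3 st.py
```

```text
tool y deg -96.3 [ 0.5709 -0.1627  0.2023] j6 2.974 eff6 1.112 21.0167 [ 1.33 -0.73  1.25] [-0.142 -0.486  0.126]
```

Request:
carry_out --pt "0 0 0 0 0 0.05" --pt "0 0 0 0 0 0.07" --pt "0 0 0 0 0 0.07" --pt "0 0 0 0 0 0.07"

```text
t: 21.35
eef_pos: [0.5708, -0.1627, 0.2021]
orientation: [3.141, -0.002, -0.144]
force: [2.6, -0.6, 3.8]
width: 0.449
grip_force: 4.8
```

```bash
python3 st.py
```

```text
tool y deg -98.2 [ 0.5708 -0.1627  0.2021] j6 3.008 eff6 0.26 21.35 [ 2.63 -0.57  3.82] [-0.223 -0.581  0.233]
```

Force and torque have climbed to 4.8 N and 0.23 N m, against 0.5 N while the nut turned freely, so it's on its stop. I'll back off, lift clear and check.

Request:
carry_out --pt "0 0 0 0 0 -0.15" --pt "0 0 0 0 0 -0.3" --pt "0 0 -0.05 0 0 -0.3" --pt "0 0 -0.12 0 0 -0.3" --pt "0 0 -0.22 0 0 -0.3" --pt "0 0 -0.32 0 0 -0.3" --pt "0 0 -0.42 0 0 -0.3" --pt "0 0 -0.42 0 0 -0.3" --pt "0 0 -0.42 0 0 -0.3" --pt "0 0 -0.42 0 0 -0.3"

```text
t: 22.18
eef_pos: [0.5702, -0.1625, 0.3266]
orientation: [-3.141, 0.001, 0.012]
force: [0.5, -0.4, -0.1]
width: 0.451
grip_force: 0.0
```

```bash
python3 st.py
python3 - <<'E'
from h import *
T=eefT();p=manip.capture('wrist')
cv2.imwrite('pics/w5.png',p['pixels'])
print(proj(p,[.571,-.1625,.2125],T), proj(p,[.6335,-.0885,.236],T))
E
```

```text
tool y deg -89.3 [ 0.5702 -0.1625  0.3266] j6 2.851 eff6 -0.011 22.1833 [ 0.5  -0.42 -0.13] [ 0.006 -0.023 -0.018]
[282.27690589 201.41678949] [187.09310225 129.82508873]
```

View pics/w5.png

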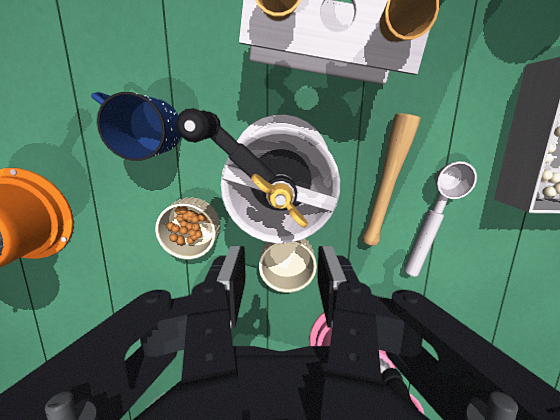

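The knob is at (190,125) against a predicted (187,130), so the crank hasn't been dragged, and the hand is clear. Handing in.

```bash
python3 -c "
from workcell import manip
print(manip.finish_job())"
```

```text
the job is handed in; nothing more can be done
None
```

I turned the wing nut clockwise about one turn until it hit its stop (0.23 N m and 4.8 N at the stop), left the crank where it stood with the hand clear, and handed the job in; no verdict came back.

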